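# Feed a board carrier through the sprung gate of a chute

### The arm

A 7-joint arm with a two-finger parallel gripper is mounted at the origin on the work surface; the furniture and walls round the work are solid. World frame = base frame: x ahead of the robot, y to its left, z up, the work surface at z = 0. Lengths are in m, angles in rad, forces in N, time in s.
With the tool pointing down it reaches from about 0.4 to 0.875 m from the base axis. Payload 6.5 kg.
Tool frame: the origin (TCP) lies between the finger pads; the fingertips stand 17 mm ahead of it and the grasp point (between the pads) lies 2 mm behind it; z points along the fingers, y is the line along which they close (so a half turn about z gives the same grasp; the last joint's range is limited). The gripper opens to 88 mm and grips with 3 to 60 N. Pads are 18 mm wide; open, the fingers measure 123 mm over their backs; the gripper's body (75 mm by 187 mm) begins 45 mm behind the grasp point.
Start: joints at [-1.353, 0.536, -0.004, 1.538, 0.003, 1.067, -0.071], TCP at [0.182, 0.624, 0.256] pointing down, gripper open.
Joint ranges: [-2.7, 2.7], [-0.37, 2.16], [-1.27, 1.26], [0.24, 2.4], [-1.31, 4.45], [0.19, 1.91], [-2.76, 2.76]. Speed limits (rad/s): [2.39, 2.39, 3.14, 3.14, 3.14, 3.14, 3.14].

### API

Orientations are given as a 3x3 rotation matrix whose columns are the frame's x, y, z axes.
In Python, from bench import arm gives the robot as it stands. The module is installed in compiled form; this text tells all that it offers.
- The arm moves only by the tool step_arm, never from a script. Its argument "deltas" is a list that holds one entry, the list of rows, each a list of 5 numbers: the opening, from -1 (shut) to 1 (fully open), then the shift along the tool's x, y, z in m, then the turn about the tool's z in rad. In form: [[[gripper, tx, ty, tz, twist], ...]]. A call has 1 to 10 rows; each row shifts and turns the commanded pose from where the row before left it, along the tool's axes as they then stand; what a row does not reach is not made up. A row lasts 1/8 s, in which the tool goes at most 62.5 mm and 10.7 degrees, less where a joint would pass 70% of its speed; a pose out of reach is approached as far as the arm can. A call is refused whole if a number of a shift passes 0.0625 or a number of a turn 0.188, either way. A call with a gripper value outside its range is refused whole. The fingers move at their own pace and stop on an object; "newtons" is the grip in N (left out, the last holds). Time passes only in rows, so rows that do not move let the fingers close. It gives the time, the measured TCP pose, the force, the opening and the grip force at its end, in the units of the state.
- arm.state(): the state, without advancing time (a new reading comes with each control period).
- arm.get_image(name): name is "scene" or "top"; returns a dict with "img" (480x640x3 uint8, blue, green, red), "z_map" (480x640 float32, m along the optical axis (not along the pixel's ray), 0 where there is no reading), "fx", "fy", "cx", "cy" (pixels), "eye" and "rotation" of the camera in the world. Camera axes: x right, y down, z forward; pixel columns grow to the right and rows downward; lengths in m; the calibration is good to about 2 mm. A picture is of the moment at which its call begins.
- arm.job_done(): hands the job in; it is judged then, once.
The state is a dict: "t": time; "joints": joint angles; "qd": joint speeds; "tau": joint torques, N m; "ee_pos": TCP position; "ee_rot": TCP orientation; "ft_force": force on the tool from outside, world axes, zero at the start; "moment": the same for the moment, N m; "width": opening from 0.0 (shut) to 1.0 (fully open); "grip_force": force on a finger pad.
Only numpy, scipy, OpenCV 4.12 (cv2) and the standard library are available. Lean on these libraries where they do the work, as an engineer would, in place of code of your own. Each camera call takes 0.05 s, during which the arm holds its last target. There are 200 camera calls.

### The job

Press the yellow pedal down with one fingertip and keep it down so that the red gate stays open, and meanwhile push the blue board carrier along the chute with the other finger, past the gate, until it is fully home against the end stop. The gate must not touch the carrier; once the carrier is home, let the pedal up so that the gate shuts behind it. Do not lift or tip the carrier, and leave the solder spool, the pile of boards and the roll of tape where they are.

Things in the scene. Friction and masses are not known exactly. Their poses are not given: they have to be found in the camera images.
- chute: Fixed straight chute. Origin: on its centreline at bench height, in the plane of the gate; x = travel of the carrier, y to the pedal side (towards the robot), z up. Floor 8 mm above the bench, from x = -175 (open end) to +118 mm. Grey side walls: inner faces at y = -32 and +32 mm, 4 mm thick, tops 34 mm above the bench.
- end_stop (a point): Point on the chute's centreline, 26 mm above the bench, level with the faces of the two black rubber buffers on the grey end stop (chute x = +110 mm). The stop's top is 38 mm above the bench. The carrier is fully home when its front touches the buffers. (A shelf overhangs the bench beyond the chute: front edge at world x = 0.58 m, 0.255 m up.)
- carrier: Blue carrier with five green circuit boards in it, 80 mm long (x), 60 mm wide (y), 46 mm high, about 0.25 kg, solid to the touch. Origin: centre of its underside; x along the chute. At the start its front is 20 to 50 mm short of the gate plane (origin at chute x = -60 to -90 mm); fully home its origin is at chute x = +70 mm.
- gate_hinge (a joint): Hinge of gate and pedal, which turn together (rad): 0 = shut, grows as the pedal goes down, stop at 0.75. The carrier has free passage above 0.5; aim at 0.6 to 0.7. A spring shuts it; holding it open takes about 6 N down on the pedal's middle. The carrier cannot push it open.
- gate: Red hook-shaped gate, 10 mm thick along the chute. Origin: on the hinge shaft (8 mm thick, along the chute at y = 46 mm, 24 mm above the bench; bearing blocks reach 31 mm). Shut, it juts into the chute from y = 34 to 20 mm, 38 to 54 mm above the bench. Open, it swings up and out (top at most 68 mm high) and leaves y = -32 to +30 mm free, for carrier and finger.
- pedal_mid (a point): Middle of the upper face of the yellow pedal plate: 205 mm long (chute x = -165 to +40 mm), 40 mm wide, 5 mm thick. Shut: at chute y = 83 mm, 46 mm above the bench, outer edge 7 mm higher, inner edge 7 mm lower. At gate_hinge 0.6: y = 90 mm, 21 mm high, sloping 0.25 rad down to the outside. Works anywhere along its length, so a fingertip can slide along it.
- solder_spool: Black and grey solder spool, 62 mm across, 48 mm high, standing beside the end-stop end of the chute, on the pedal side. Origin: centre of its underside. Leave alone.
- board_pile: Low pile of round green boards, 68 mm across, 41 mm high, beyond the end stop, a little to the far side. Origin: centre of its underside. Leave alone.
- tape_roll: Roll of black tape lying flat, 62 mm across, 19 mm high, before the open end of the chute. Origin: centre of its underside. Leave alone.
Things that resemble listed ones, but are neither listed nor needed, are in the scene too. What is shaped like the carrier but orange is not meant.

How it is judged:
On the way, in this order (a step that is already met when the one before it is completed fails the run):
1. the gate is held open while the carrier still stands short of it (value of joint gate_hinge above 0.45 rad and x of carrier in the frame of chute below -0.045 m), for 0.2 s.
2. the carrier is half way past the gate, which is held open (value of joint gate_hinge above 0.45 rad and x of carrier in the frame of chute between -0.02 and 0.025 m).
3. the carrier's rear end is past the gate, which is still held open (value of joint gate_hinge above 0.4 rad and x of carrier in the frame of chute above 0.047 m).
At the end, for the whole second after the job is handed in: The carrier stands flat in the chute, at rest, home against the end stop (within 6 mm), and the gate is shut behind it (joint below 0.08 rad) (x of carrier in the frame of chute between 0.064 and 0.073 m and z of carrier in the frame of chute below 0.011 m and angle between carrier's own z axis and vertical below 0.05 rad and angle between the x axis of carrier and the x axis of chute, either way round below 0.08 rad and linear speed of carrier below 0.01 m/s and value of joint gate_hinge below 0.08 rad); the robot touches nothing.
It fails at once if the gate touches the carrier (more than 2 N) (contact force between gate and carrier above 2 N).
It fails at once if the carrier is lifted (more than 8 mm) or tipped (more than 0.2 rad) (z of carrier in the frame of chute above 0.016 m or angle between carrier's own z axis and vertical above 0.2 rad).
It fails at once if the solder spool, board pile or tape roll is moved more than 15 mm (distance of any of solder_spool, board_pile, tape_roll from where it was at the start of the episode above 0.015 m).
It also fails if it takes over 42 s, if anything falls off the work surface, if the arm or the gripper's body presses on something with over 40 N, if the wrist force passes 120 N, or if a joint passes its speed limit or range.

## Working session

There is one attempt and no reset: what is moved stays moved. The work goes in short steps, Python scripts to look and compute and a tool call to move; the robot and the scene stay as the last step left them, time stands still between calls to the robot, and variables do not carry over. Pictures are saved under pics/ and viewed, at most 10 in all, crops included, and the job is handed in when it is done.

Besides the shell and the picture viewer there is one more tool, called after ">>>" as name(argument=value, ...), one argument or row to a line, values as JSON. step_arm: Moves the arm, as the interface text tells. Its arguments: {"type":"object","properties":{"deltas":{"type":"array"},"newtons":{"type":"number"}},"required":["deltas"]}

```bash
mkdir -p pics
cat > h.py <<'E'
import numpy as np, cv2
from bench import arm
def pts(d):
    z=d["z_map"]; v,u=np.mgrid[:480,:640]
    c=np.stack([(u-d["cx"])/d["fx"]*z,(v-d["cy"])/d["fy"]*z,z],-1)
    return c@np.array(d["rotation"]).T+np.array(d["eye"])
E
python3 - <<'E'
from h import *
for n in("scene","top"):
    d=arm.get_image(n); cv2.imwrite(f"pics/{n}0.png",d["img"]); np.savez(f"{n}0.npz",P=pts(d),**d)
    print(n,d["eye"],d["fx"],np.round(d["rotation"],3).tolist(),(d["z_map"]>0).mean())
print(arm.state())
E
```

```text
scene [ 0.132115   -0.4130505   0.83670069] 434.52729042129886 [[0.854, -0.39, 0.346], [-0.521, -0.663, 0.537], [0.02, -0.639, -0.769]] 0.9960384114583334
top [0.36959705 0.09509228 1.01110499] 479.52896481770625 [[0.005, -0.995, 0.099], [-1.0, -0.004, 0.009], [-0.008, -0.099, -0.995]] 0.995947265625
{'t': 0.1, 'joints': array([-1.35317346,  0.5370754 , -0.00440978,  1.5387242 ,  0.00260233,
        1.06731396, -0.07116041]), 'qd': array([-0.00062004, -0.00154122, -0.00091907, -0.00301909,  0.00097168,
        0.00077893, -0.0007754 ]), 'tau': array([ 3.32536052e-03, -5.72080207e+01,  9.94501524e-01, -2.52229089e+01,
       -5.60768077e-02,  1.34899738e-02,  8.18379135e-05]), 'ee_pos': array([0.18190249, 0.62349938, 0.25495622]), 'ee_rot': array([[-9.60016473e-01,  2.79943356e-01, -2.98810457e-04],
       [ 2.79943485e-01,  9.60015332e-01, -1.48561764e-03],
       [-1.29026166e-04, -1.50986745e-03, -9.99998852e-01]]), 'ft_force': array([-0.71274015,  0.13184189, -0.76930078]), 'moment': array([-0.00178549,  0.02067387,  0.02001141]), 'grip_force': 0.0, 'width': 0.9999159667736245}
```

View pics/scene0.png

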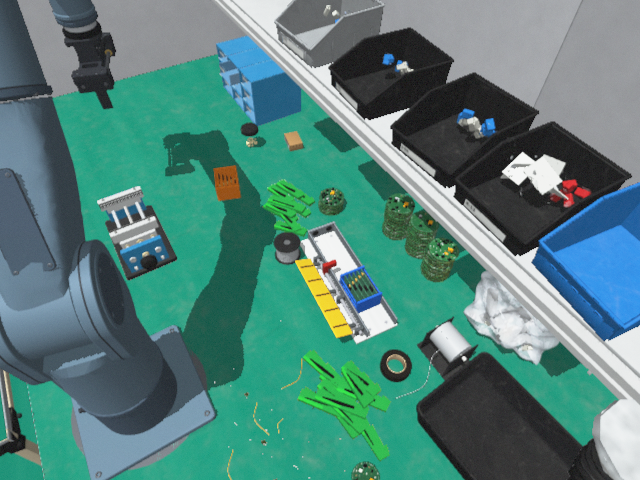

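View pics/top0.png

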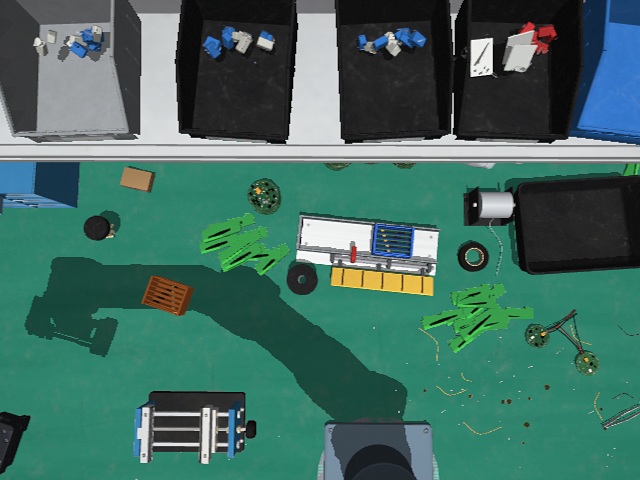

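The top view shows the chute (floor centred near (368,245)), carrier at (395,240), gate at (352,252), pedal at (382,281), spool at (302,278), board pile at (264,195) and tape at (472,256). Carrier travel is to image left, which is world +y. The orange look-alike at (167,295) is to be ignored.

```bash
cat >> h.py <<'E'
def mask(img,lo,hi,box):
    m=cv2.inRange(cv2.cvtColor(img,cv2.COLOR_BGR2HSV),lo,hi); r=np.zeros_like(m)
    x0,y0,x1,y1=box; r[y0:y1,x0:x1]=m[y0:y1,x0:x1]; return r>0
BT=(270,180,520,310)
E
python3 - <<'E'
from h import *
boxes={"top":(280,200,450,300),"scene":(270,220,400,345)}
for n in("top","scene"):
    d=np.load(n+"0.npz"); P=d["P"]; img=d["img"]; b=boxes[n]
    for c,lo,hi in(("yellow",(18,120,100),(35,255,255)),("blue",(100,150,80),(125,255,255)),("red",(0,150,80),(8,255,255))):
        m=mask(img,lo,hi,b); q=P[m]
        r=cv2.minAreaRect(q[:,:2].astype(np.float32)*1000)
        print(n,c,m.sum(),"rect mm",np.round(r[0],1),np.round(r[1],1),round(r[2],2),"z",np.round(np.percentile(q[:,2],[2,25,50,75,98])*1000,1))
        if c=="blue":
            t=q[q[:,2]>.048]; r=cv2.minAreaRect(t[:,:2].astype(np.float32)*1000); print("  top",len(t),r)
    # chute: any point z 4..45mm
    x0,y0,x1,y1=b
    sub=P[y0:y1,x0:x1].reshape(-1,3); im=img[y0:y1,x0:x1].reshape(-1,3)
    print(n,"bench z",np.median(sub[sub[:,2]<.004][:,2]))
    w=(im.min(1)>200)&(abs(sub[:,2]-.008)<.004); r=cv2.minAreaRect(sub[w][:,:2].astype(np.float32)*1000); print(" floor",w.sum(),r,np.median(sub[w][:,2]))
    w=(abs(sub[:,2]-.034)<.003)&(np.ptp(im.astype(int),axis=1)<30)&(im.min(1)>60); r=cv2.minAreaRect(sub[w][:,:2].astype(np.float32)*1000); print(" walls",w.sum(),r)
d=np.load("top0.npz"); P=d["P"]
for nm,(u,v) in dict(spool=(302,278),pile=(264,195),tape=(472,256)).items():
    s=P[v-24:v+25,u-24:u+25].reshape(-1,3); s=s[s[:,2]>.012]
    print(nm,np.round(s.min(0),3),np.round(s.max(0),3))
c=cv2.resize(d["img"][195:310,280:460],None,fx=4,fy=4,interpolation=cv2.INTER_CUBIC); cv2.imwrite("pics/c1.png",c)
E
```

```text
top yellow 1857 rect mm [432.9  -7.1] [204.  129.3] 89.24 z [37.3 42.3 45.8 49.4 52.9]
top blue 664 rect mm [454.7  20.9] [ 91.3 206.6] 25.07 z [ 9.5 12.7 22.3 46.4 54.9]
  top 133 ((453.2251892089844, 20.208389282226562), (87.88011932373047, 206.5965576171875), 25.113994598388672)
top red 66 rect mm [448.1  51.3] [ 8.  28.4] 89.52 z [34.6 51.7 53.  54.1 55.5]
top bench z -0.0006313473409361725
 floor 2760 ((468.34320068359375, 19.81854248046875), (291.2957763671875, 91.54635620117188), 84.74310302734375) 0.0073229675614617795
 walls 571 ((468.6932678222656, 20.966018676757812), (289.4669494628906, 99.29029083251953), 84.03094482421875)
scene yellow 1439 rect mm [ 329.7 -181.2] [591.9 144.4] 63.27 z [33.9 45.  48.5 51.8 55.5]
scene blue 544 rect mm [ 348.3 -202.2] [597.4  89.2] 52.78 z [14.  29.4 45.9 50.9 57.7]
  top 210 ((337.58697509765625, -215.8609161376953), (562.7872924804688, 87.63737487792969), 52.67267608642578)
scene red 89 rect mm [448.2  50.2] [ 9.6 30.2] 87.22 z [34.  45.7 52.1 55.1 57.5]
scene bench z 0.0018410403211442938
 floor 1817 ((472.3723449707031, 19.540863037109375), (292.4705505371094, 99.12940216064453), 84.51585388183594) 0.009775046712999003
 walls 563 ((524.1460571289062, 29.535079956054688), (262.5936584472656, 304.5555725097656), 8.69692325592041)
spool [0.368 0.095 0.012] [0.451 0.206 1.011]
pile [0.37  0.095 0.012] [0.604 0.287 1.011]
tape [ 0.37  -0.248  0.012] [0.497 0.095 1.011]
```

View pics/c1.png

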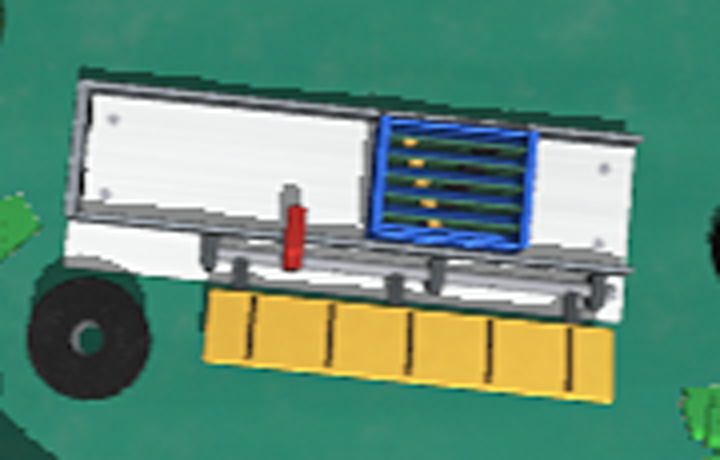

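The crop shows the chute tilted about 5° in the image. The carrier spans (370-535, 115-250), the gate is at (292,235) and the pedal spans (205-612, 290-400). I'll refit without the no-depth pixels.

```bash
cat >> h.py <<'E'
def fit(q):
    (x,y),(w,h),a=cv2.minAreaRect((q[:,:2]*1000).astype(np.float32)); return np.round([x,y,w,h,a],1)
E
python3 - <<'E'
from h import *
boxes={"top":(280,200,450,300),"scene":(270,220,400,345)}
res={}
for n in("top","scene"):
    d=np.load(n+"0.npz"); P=d["P"]; img=d["img"]; b=boxes[n]; ok=(d["z_map"]>0)&(P[...,2]<.08)
    y=P[mask(img,(18,120,100),(35,255,255),b)&ok]
    # erode outliers; axis by regression of x on y
    k=np.polyfit(y[:,1],y[:,0],1); a=np.arctan(k[0])
    X=np.array([np.sin(a),np.cos(a)]); Y=np.array([-np.cos(a),np.sin(a)])
    print(n,"pedal angle",a,"rect",fit(y))
    # bench-level white floor, walls and carrier in (X,Y) coordinates
    x0,y0,x1,y1=b; s=np.zeros(ok.shape,bool); s[y0:y1,x0:x1]=1
    hs=cv2.cvtColor(img,cv2.COLOR_BGR2HSV); grey=(hs[...,1]<40)&(hs[...,2]>60)&s&ok
    wl=P[grey&(abs(P[...,2]-.034)<.004)]; fl=P[grey&(hs[...,2]>200)&(abs(P[...,2]-.008)<.004)]
    print(" wall",fit(wl)," floor",fit(fl))
    # far wall line and near wall histogram along Y
    for nm,q in(("wallY",wl@np.array([[*Y,0]]).T),("wallX",wl@np.array([[*X,0]]).T),("floorX",fl@np.array([[*X,0]]).T),("pedX",y@np.array([[*X,0]]).T),("pedY",y@np.array([[*Y,0]]).T)):
        h,e=np.histogram(q*1000,bins=np.arange(-600,300,4)); print(" ",nm,np.round(np.percentile(q*1000,[1,50,99]),1),[(int(e[i]),int(h[i])) for i in np.nonzero(h>15)[0]] if nm=="wallY" else "")
    for nm,lo,hi,zz in(("blue",(100,150,80),(125,255,255),.045),("red",(0,150,80),(8,255,255),.048)):
        q=P[mask(img,lo,hi,b)&ok]; t=q[q[:,2]>zz]
        print(" ",nm,fit(t),"X",np.round(np.percentile(t[:,:2]@X,[2,98])*1000,1),"Y",np.round(np.percentile(t[:,:2]@Y,[2,98])*1000,1),"z",np.round(np.median(t[:,2]),4))
d=np.load("top0.npz"); P=d["P"]
for nm,(u,v) in dict(spool=(302,278),pile=(264,195),tape=(472,256)).items():
    s=P[v-20:v+21,u-20:u+21].reshape(-1,3); s=s[(s[:,2]>.012)&(s[:,2]<.1)]
    print(nm,np.round(s.min(0),3),np.round(s.max(0),3))
E
```

```text
top pedal angle 0.09258362053273544 rect [436.5 -10.1 204.2 121.4  84.5]
 wall [467.5  20.8 289.6  99.7  84.4]  floor [468.4  20.  292.6  91.8  84.7]
  wallY [-513.5 -445.1 -415.7] [(-516, 82), (-512, 144), (-448, 106), (-444, 148), (-436, 26), (-432, 21), (-428, 16), (-424, 21), (-420, 16)]
  wallX [-76.4  77.5 208.1] 
  floorX [-81.2 111.5 202.4] 
  pedX [-70.   30.7 130.1] 
  pedY [-466.4 -393.7 -375.2] 
  blue [476.9 -29.7  78.2  60.2  84.3] X [-23.6  53.4] Y [-507.1 -447.8] z 0.051
  red [448.1  51.3   8.   28.4  89.5] X [88.  95.7] Y [-455.4 -427.2] z 0.0532
scene pedal angle 0.09020718458515725 rect [437.6  -1.9 223.2 120.3  84.4]
 wall [518.   25.2 249.8 298.    8.6]  floor [472.4  19.5 292.5  99.1  84.5]
  wallY [-514.3 -443.8 -361.5] [(-516, 75), (-512, 84), (-448, 124), (-444, 114), (-440, 20), (-436, 56), (-432, 56), (-428, 35), (-424, 25), (-420, 18)]
  wallX [-80.2  54.7 205.2] 
  floorX [-83.2  91.5 202.5] 
  pedX [-72.2  19.6 127.9] 
  pedY [-466.9 -394.1 -376.1] 
  blue [477.8 -30.1  80.2  61.3  84.4] X [-26.7  51.2] Y [-508.6 -448.6] z 0.0503
  red [448.2  50.    8.6  30.   82.8] X [85.9 94.2] Y [-456.  -427.9] z 0.0542
spool [0.368 0.123 0.042] [0.428 0.184 0.053]
pile [0.532 0.203 0.012] [0.604 0.277 0.041]
tape [ 0.417 -0.23   0.012] [ 0.477 -0.171  0.023]
```

>>> step_arm(
  deltas=[
    [[1,0,0,0,0.18],[1,0,0,0,0.18],[1,0,0,0,0.18],[1,0,0,0,0.18],[1,0,0,0,0.18],[1,0,0,0,0.18],[1,0,0,0,0.18],[1,0,0,0,0.121],[1,-0.041,0.0436,0,0],[1,-0.041,0.0436,0,0]],
  ],
)

```text
t: 1.35
ee_pos: [0.2615, 0.5331, 0.2552]
ee_rot: [[0.092, 0.996, 0.0], [0.996, -0.092, -0.001], [-0.001, 0.0, -1.0]]
ft_force: [0.6, -0.2, 1.7]
width: 1.0
grip_force: 0.0
```

>>> step_arm(
  deltas=[
    [[1,-0.041,0.0436,0,0],[1,-0.041,0.0436,0,0],[1,-0.041,0.0436,0,0],[1,-0.053,0.0103,0,0],[1,-0.053,0.0103,0,0],[1,-0.053,0.0103,0,0],[1,-0.053,0.0103,0,0],[1,-0.053,0.0103,0,0],[1,-0.053,0.0103,0,0],[1,-0.053,0.0103,0,0]],
  ],
)

```text
t: 2.6
ee_pos: [0.4166, 0.0217, 0.2558]
ee_rot: [[0.093, 0.996, 0.0], [0.996, -0.093, 0.0], [0.0, 0.0, -1.0]]
ft_force: [1.6, 0.2, 0.4]
width: 0.999
grip_force: 0.0
```

>>> step_arm(
  deltas=[
    [[1,-0.053,0.0103,0,0],[1,-0.053,0.0103,0,0],[1,0,0,0,0],[1,0,0,0,0]],
  ],
)

```text
t: 3.1
ee_pos: [0.4271, -0.0834, 0.2555]
ee_rot: [[0.094, 0.996, -0.001], [0.996, -0.094, 0.0], [0.0, -0.001, -1.0]]
ft_force: [0.3, -0.2, 0.7]
width: 0.999
grip_force: 0.0
```

>>> step_arm(
  deltas=[
    [[1,0,0,0.05,0],[1,0,0,0.05,0],[1,0,0,0.045,0],[1,0,0,0.03,0],[1,0,0,0,0]],
  ],
)

```text
t: 3.72
ee_pos: [0.4259, -0.0824, 0.0793]
ee_rot: [[0.091, 0.996, -0.005], [0.996, -0.091, 0.001], [0.001, -0.005, -1.0]]
ft_force: [-0.2, 0.2, -0.8]
width: 1.0
grip_force: 0.0
```

Run:
```python
from h import *
a=arm.get_image("scene");b=arm.get_image("top")
A=cv2.resize(a["img"][200:360,230:430],(800,640))[:600]
B=cv2.resize(b["img"][190:310,280:460],(800,533))
cv2.imwrite("pics/s2.png",np.hstack([cv2.resize(A,(400,300)),cv2.resize(B,(400,300))]))
P=pts(a);s=arm.state();print(s["ee_pos"])
# project expected tips & chute points
def pr(d,p):
    c=np.array(d["rotation"]).T@(np.array(p)-d["eye"]); return np.round([c[0]/c[2]*d["fx"]+d["cx"],c[1]/c[2]*d["fy"]+d["cy"]],0)
e=s["ee_pos"];R=s["ee_rot"]
for y in(-.0525,.0525): print("tip",y,pr(a,e+R@[0,y,.017]))
```

```text
[ 0.42768161 -0.08324797  0.08129582]
tip -0.0525 [332. 321.]
tip 0.0525 [378. 301.]
```

View pics/s2.png

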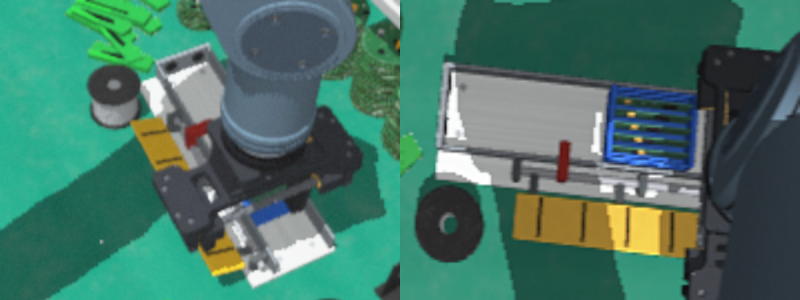

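The left half shows the near finger over the pedal behind the carrier. The right half shows the carrier and gate undisturbed. Next I press the pedal.

>>> step_arm(
  deltas=[
    [[1,0,0,0.01,0],[1,0,0,0.01,0],[1,0,0,0.01,0],[1,0,0,0,0]],
  ],
)

```text
t: 4.32
ee_pos: [0.4268, -0.0839, 0.0501]
ee_rot: [[0.094, 0.996, -0.001], [0.996, -0.094, 0.001], [0.0, -0.002, -1.0]]
ft_force: [-1.0, 1.8, 3.5]
width: 0.997
grip_force: 1.5
```

>>> step_arm(
  deltas=[
    [[1,0,0,0.007,0],[1,0,0,0.006,0],[1,0,0,0,0],[1,0,0,0,0]],
  ],
)

```text
t: 4.82
ee_pos: [0.4269, -0.0841, 0.0376]
ee_rot: [[0.094, 0.996, -0.001], [0.996, -0.094, 0.0], [0.0, -0.001, -1.0]]
ft_force: [-3.5, 1.0, 3.8]
width: 0.999
grip_force: 2.5
```

```bash
cat > look.py <<'E'
import sys
from h import *
O=np.array([.4846,.0474]);a=.0935
X=np.array([np.sin(a),np.cos(a)]);Y=np.array([-np.cos(a),np.sin(a)])
s=arm.state();e=s["ee_pos"][:2]-O
print("tcp chute",np.round([e@X*1e3,e@Y*1e3,s["ee_pos"][2]*1e3],1),"F",np.round(s["ft_force"],1),"t",s["t"])
for n,b in(("top",(280,200,450,310)),("scene",(250,200,400,345))):
    d=arm.get_image(n);P=pts(d);ok=(d["z_map"]>0)&(P[...,2]<.08)
    for c,lo,hi in(("yellow",(18,110,60),(35,255,255)),("blue",(105,150,60),(125,255,255)),("red",(0,150,60),(8,255,255))):
        q=P[mask(d["img"],lo,hi,b)&ok]
        if len(q)<8: print(n,c,len(q));continue
        u=(q[:,:2]-O)@X*1e3;v=(q[:,:2]-O)@Y*1e3;z=q[:,2]*1e3
        print(n,c,len(q),"x",np.round(np.percentile(u,[2,98]),1),"y",np.round(np.percentile(v,[2,98]),1),"z",np.round(np.percentile(z,[2,50,98]),1),end=" ")
        if c=="yellow":
            k=np.polyfit(v,z,1);print("slope",k[0],"hinge~",.35-np.arctan(k[0])if 0 else round(.354-np.arctan(k[0]),3),end="")
        print()
    if len(sys.argv)>1: cv2.imwrite(f"pics/{sys.argv[1]}_{n}.png",cv2.resize(d["img"][190:350,250:460],(800,600)))
E
python3 look.py s3
```

```text
tcp chute [-136.3   45.2   37.6] F [-3.5  1.   3.8] t 4.825
top yellow 1477 x [-117.9   36.9] y [ 22.7 107.3] z [13.5 20.4 40.4] slope -0.2749565570709763 hinge~ 0.622
top blue 703 x [-115.6  -38.5] y [-29.   30.3] z [ 8.9 21.6 54.7] 
top red 66 x [-3.6  3.9] y [34.8 66. ] z [44.8 54.9 63.7] 
scene yellow 857 x [-162.7   36.3] y [ 68.7 106. ] z [ 3.3 23.  29. ] slope -0.2304118107932003 hinge~ 0.58
scene blue 27 x [-122.1 -115.7] y [-6.6 25.1] z [18.3 23.5 34.3] 
scene red 92 x [-5.1  2.4] y [36.9 64.1] z [29.5 52.1 65.4]
```

The gate is at about 0.6 rad and held. I'll go 1 mm deeper, then push.

>>> step_arm(
  deltas=[
    [[1,0.003,0,0.001,0],[1,0.004,0,0,0],[1,0.005,0,0,0],[1,0.006,0,0,0],[1,0.007,0,0,0],[1,0.007,0,0,0],[1,0.007,0,0,0],[1,0.006,0,0,0],[1,0.003,0,0,0],[1,0,0,0,0]],
  ],
)

```text
t: 6.18
ee_pos: [0.4327, -0.0363, 0.037]
ee_rot: [[0.094, 0.996, 0.002], [0.996, -0.094, -0.001], [-0.0, 0.002, -1.0]]
ft_force: [-0.8, -4.4, 5.5]
width: 0.999
grip_force: 2.9
```

```bash
python3 look.py s4
```

```text
tcp chute [-88.1  43.8  37. ] F [-0.8 -4.4  5.5] t 6.175
top yellow 961 x [-63.4  38.1] y [ 22.8 106.9] z [11.  19.4 36.1] slope -0.29276330072952284 hinge~ 0.639
top blue 534 x [-66.9   0.5] y [-27.8  31.2] z [ 9.2 15.1 54.5] 
top red 63 x [-3.6  3.8] y [36.9 66.5] z [45.1 54.1 63.7] 
scene yellow 904 x [-162.5   36.5] y [ 68.2 106.1] z [ 1.8 21.7 28.5] slope -0.20687316651997334 hinge~ 0.558
scene blue 61 x [-79.1 -74.7] y [-1.7 29.3] z [12.8 44.5 55.1] 
scene red 44 x [-5.4  2.7] y [51.2 65.1] z [37.7 50.6 58.8]
```

View pics/s4_top.png

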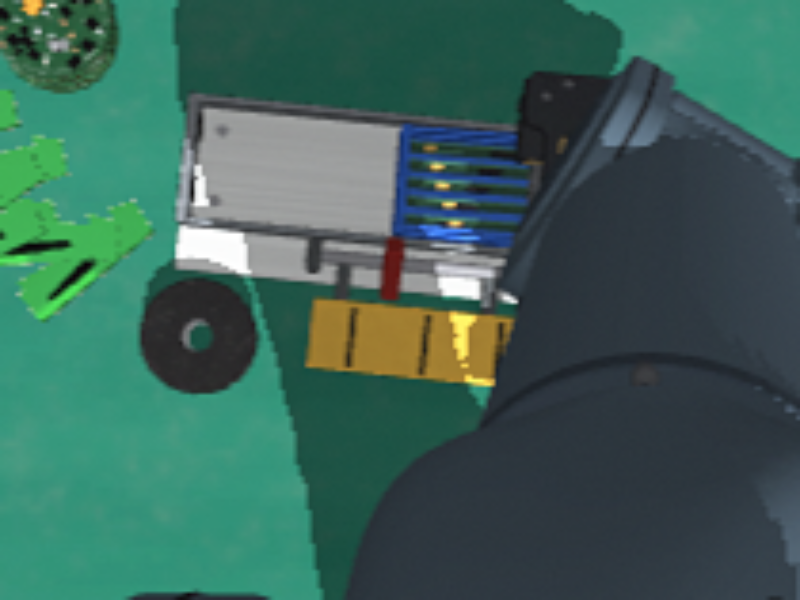

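The carrier's front (400,180) is right at the gate plane. The gate (392,268) is clear outside the wall, and the carrier is straight. I'll continue pushing.

>>> step_arm(
  deltas=[
    [[1,0.006,-0.001,0,0],[1,0.008,0,0,0],[1,0.009,0,0,0],[1,0.009,0,0,0],[1,0.009,0,0,0],[1,0.009,0,0,0],[1,0.009,0,0,0],[1,0.007,0,0,0],[1,0.004,0,0,0],[1,0,0,0,0]],
  ],
)

```text
t: 7.52
ee_pos: [0.4381, 0.0339, 0.0369]
ee_rot: [[0.093, 0.996, 0.001], [0.996, -0.093, -0.0], [-0.0, 0.001, -1.0]]
ft_force: [-1.2, -3.0, 4.8]
width: 0.998
grip_force: 2.7
```

```bash
python3 look.py s5
```

```text
tcp chute [-17.8  45.1  36.9] F [-1.2 -3.   4.8] t 7.525
top yellow 456 x [-163.6   48.8] y [  4.3 107.2] z [12.7 19.9 49.1] slope -0.30524130952118284 hinge~ 0.65
top blue 367 x [20.8 70.3] y [-27.6  31.3] z [ 9.  18.6 55.4] 
top red 0
scene yellow 1271 x [-162.2  -12.4] y [ 68.5 106.2] z [ 2.2 22.1 28.1] slope -0.21177206422782593 hinge~ 0.563
scene blue 88 x [-9.  -3.4] y [-1.4 29.4] z [13.  29.5 58.2] 
scene red 27 x [-5.5 -0.6] y [38.4 63.8] z [48.9 53.2 57.2]
```

>>> step_arm(
  deltas=[
    [[1,0.006,0,0,0],[1,0.007,0,0,0],[1,0.007,0,0,0],[1,0.007,0,0,0],[1,0.005,0,0,0],[1,0.002,0,0,0],[1,0,0,0,0]],
  ],
)

```text
t: 8.5
ee_pos: [0.441, 0.0674, 0.0369]
ee_rot: [[0.094, 0.996, 0.001], [0.996, -0.094, -0.0], [-0.0, 0.001, -1.0]]
ft_force: [-1.0, -5.0, 5.8]
width: 1.002
grip_force: 3.0
```

>>> step_arm(
  deltas=[
    [[1,0.002,0,0,0],[1,0.002,0,0,0],[1,0.001,0,0,0],[1,0,0,0,0]],
  ],
)

```text
t: 9.0
ee_pos: [0.4413, 0.0715, 0.0369]
ee_rot: [[0.095, 0.995, 0.001], [0.995, -0.095, -0.001], [-0.001, 0.001, -1.0]]
ft_force: [-0.8, -5.2, 5.8]
width: 0.999
grip_force: 4.1
```

>>> step_arm(
  deltas=[
    [[1,0.001,0,0,0],[1,0.001,0,0,0],[1,0.001,0,0,0],[1,0,0,0,0]],
  ],
)

```text
t: 9.5
ee_pos: [0.4413, 0.0718, 0.0369]
ee_rot: [[0.099, 0.995, 0.001], [0.995, -0.099, -0.004], [-0.004, 0.001, -1.0]]
ft_force: [-1.8, -13.4, 8.6]
width: 1.005
grip_force: 7.7
```

```bash
python3 look.py s6
```

```text
tcp chute [20.3 45.3 36.9] F [ -1.8 -13.4   8.6] t 9.5
top yellow 1053 x [-162.5  -49.4] y [ 69.8 107.4] z [12.6 19.6 26.6] slope -0.2732567205355992 hinge~ 0.621
top blue 217 x [ 82.2 110.8] y [-27.5  31.5] z [ 9.9 41.7 55.6] 
top red 0
scene yellow 1550 x [-161.    26.8] y [ 68.3 106.3] z [ 3.  22.  28.5] slope -0.20995254481590128 hinge~ 0.561
scene blue 88 x [28.7 48.4] y [ 0.3 30.4] z [13.6 29.6 57. ] 
scene red 87 x [-5.3  2. ] y [39.2 63.8] z [31.3 52.  64.4]
```

View pics/s6_top.png

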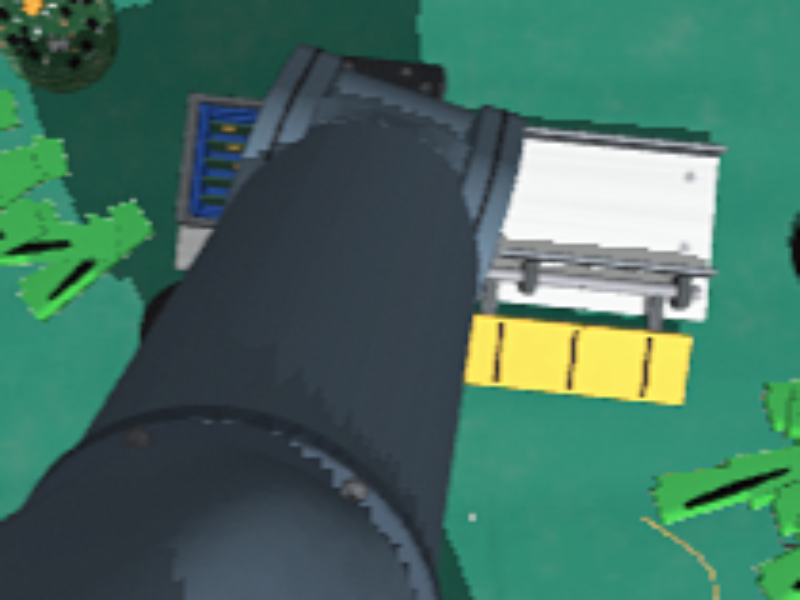

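The push force jumped to 13 N while motion stopped. The carrier's front is at chute x ≈ 110, against the stop at (195,165), so it is home. I'll back off, then raise gently.

>>> step_arm(
  deltas=[
    [[1,-0.003,0,0,0],[1,-0.003,0,0,0],[1,-0.002,0,0,0],[1,0,0,0,0],[1,0,0,-0.004,0],[1,0,0,-0.005,0],[1,0,0,-0.005,0],[1,0,0,-0.006,0],[1,0,0,-0.008,0],[1,0,0,-0.01,0]],
  ],
)

```text
t: 10.85
ee_pos: [0.4401, 0.0669, 0.0752]
ee_rot: [[0.094, 0.996, -0.001], [0.996, -0.094, -0.0], [-0.001, -0.001, -1.0]]
ft_force: [-0.7, -0.5, -0.3]
width: 1.001
grip_force: 0.0
```

>>> step_arm(
  deltas=[
    [[1,0,0,-0.02,0],[1,0,0,-0.04,0],[1,0,0,-0.04,0],[1,0,0,-0.04,0],[1,-0.05,0,0,0],[1,-0.05,0,0,0],[1,-0.05,0,0,0],[1,-0.05,0,0,0],[1,-0.05,0,0,0],[1,0,0,0,0]],
  ],
)

```text
t: 12.1
ee_pos: [0.4155, -0.1854, 0.2152]
ee_rot: [[0.101, 0.995, -0.0], [0.995, -0.101, -0.001], [-0.001, -0.0, -1.0]]
ft_force: [0.2, 1.2, 0.4]
width: 0.998
grip_force: 0.0
```

```bash
python3 look.py s7
```

```text
tcp chute [-238.2   47.1  215.2] F [0.2 1.2 0.4] t 12.1
top yellow 1888 x [-160.4   38.1] y [ 65.9 102.5] z [37.1 45.7 53.2] slope 0.2180683332889144 hinge~ 0.139
top blue 670 x [ 31.8 109.5] y [-27.6  31.5] z [ 8.9 19.7 54.5] 
top red 61 x [-3.6  3.8] y [22.9 51.2] z [44.4 53.3 56.7] 
scene yellow 1435 x [-161.8   37.8] y [ 62.8 101.8] z [10.2 48.4 55. ] slope 0.21522847046484542 hinge~ 0.142
scene blue 457 x [ 29.2 107.7] y [-27.9  30.7] z [13.9 45.2 57.1] 
scene red 86 x [-5.3  1.6] y [21.9 51. ] z [31.5 51.8 58. ]
```

View pics/s7_top.png

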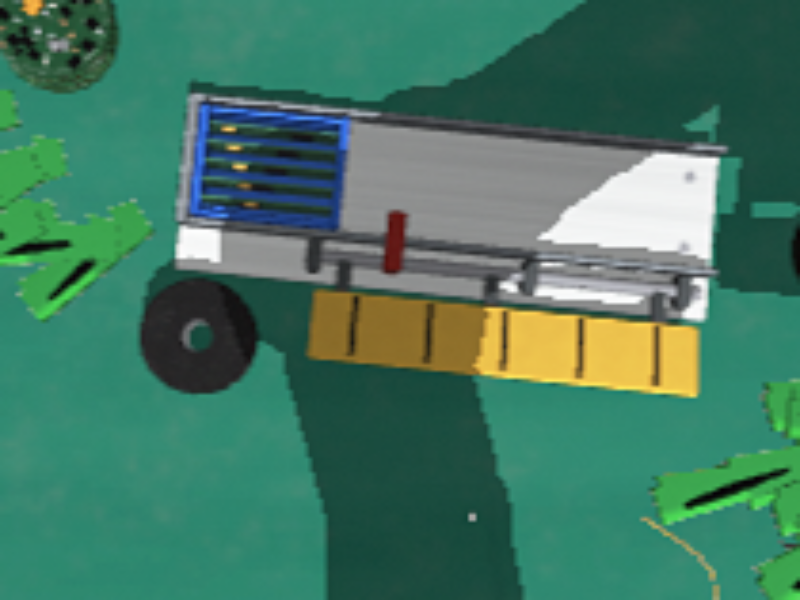

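The carrier (195-348, 105-230) sits straight against the stop. The gate at (397,242) is shut and pedal heights match the start (37/46/53 mm). The spool is in place.

>>> step_arm(
  deltas=[
    [[1,0,0,0,0],[1,0,0,0,0],[1,0,0,0,0],[1,0,0,0,0]],
  ],
)

```text
t: 12.7
ee_pos: [0.4172, -0.1813, 0.2147]
ee_rot: [[0.093, 0.996, -0.0], [0.996, -0.093, 0.0], [0.0, -0.0, -1.0]]
ft_force: [0.3, -0.1, 0.5]
width: 0.998
grip_force: 0.0
```

```bash
python3 -c "from bench import arm; print(arm.job_done())"
```

```text
the job is handed in; nothing more can be done
None
```

The job is handed in at about 12.7 s: the carrier measured home against the end stop, the gate looked shut behind it and the robot was clear of everything, but the hand-in returned no verdict.

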